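Clear the pile off the spirit level

ROBOT

A 7-joint arm with a two-finger parallel gripper is mounted at the origin on a cart in front of the work surface, level with it; the furniture and walls round the work are solid. World frame = base frame: x ahead of the robot, y to its left, z up, the work surface at z = 0. Lengths are in m, angles in rad, forces in N, time in s.
With the tool pointing down it reaches from about 0.425 to 1.025 m from the base axis. Payload 9.4 kg.
Tool frame: the origin (TCP) lies at the very end of the fingers, on their centre line; the grasp point (between the pads) lies arm.grip_depth behind it (arm.grip_depth is the distance from the TCP to the grasp point, in m); z points along the fingers, y is the line along which they close (so a half turn about z gives the same grasp; the last joint's range is limited). The gripper opens to 93 mm and grips with 3 to 60 N. Pads are 15 mm wide; open, the fingers measure 128 mm over their backs; the gripper's body (75 mm by 188 mm) begins 65 mm behind the grasp point.
Start: joints at [-1.353, 0.599, -0.003, 1.599, 0.002, 0.943, -0.08], TCP at [0.211, 0.694, 0.219] pointing down, gripper open.
Joint ranges: [-2.57, 2.57], [-0.35, 1.97], [-1.29, 1.29], [0.11, 2.56], [-1.05, 4.19], [0.11, 1.86], [-2.63, 2.63]. Speed limits (rad/s): [2.22, 2.22, 3.01, 3.01, 3.14, 3.14, 3.14].

INTERFACE

Orientations are given as a unit quaternion [w, x, y, z].
In Python, from station import arm gives the robot as it stands.
- The arm moves only by the shell command python3 -m creep 'ROWS' [FORCE]. ROWS is text: rows parted by semicolons, each of 7 numbers parted by spaces: the shift along the world's x, y, z scaled (see below), then the turn, a rotation vector about the world's x, y, z scaled (see below), then the opening, from -1 (shut) to 1 (fully open), so that 0 is half open. A call has exactly 5 rows; each row is the pose to reach, as a shift and turn from the pose commanded when the call began; what a row does not reach only later rows make up. The controller multiplies each number of a shift by 0.12 m and each number of a turn by 45 degrees. A row lasts 1/12 s, in which the tool goes at most 41.7 mm and 7.16 degrees, less where a joint would pass 70% of its speed; a pose out of reach is approached as far as the arm can. A call with a number of a shift or a turn outside -1 to 1 is refused whole. A call with a gripper value outside its range is refused whole. The fingers move at their own pace and stop on an object; FORCE is the grip in N (left out, the last holds). Time passes only in rows, so rows that repeat a pose let the fingers close, or fill a call up. It gives the time, the measured TCP pose, the force, the opening and the grip force at its end, in the units of the state.
- arm.sense(): the state, without advancing time (a new reading comes with each control period).
- arm.camera(name): name is "scene" or "top" or "wrist"; returns the picture (480x640x3 uint8, blue, green, red); there is no depth.
- arm.camera_model(name): a dict with "fovy" (degrees; the focal length in pixels is half the picture's height over the tangent of half this angle, whatever the lens; pixels are square), "cx", "cy" (the principal point, pixels), "origin" and "attitude" of the camera in the world. Camera axes: x right, y down, z forward; pixel columns grow to the right and rows downward; lengths in m; the calibration is good to about 2 mm. A picture is of the moment at which its call begins: read the wrist's pose just before it. camera_model takes no time and is no camera call; for the wrist camera it gives the pose at the moment of the call.
- arm.hand_in(): hands the job in; it is judged then, once.
The state is a dict: "time": time; "joints": joint angles; "qvel": joint speeds; "effort": joint torques, N m; "position": TCP position; "eef_rot": TCP orientation; "contact_force": force on the tool from outside, world axes, zero at the start; "wrist_torque": the same for the moment, N m; "grip_width": finger opening in m; "gripper_force": force on a finger pad.
Only numpy, scipy, OpenCV 4.12 (cv2) and the standard library are available. Lean on these libraries where they do the work, as an engineer would, in place of code of your own. Each camera call takes 0.05 s, during which the arm holds its last target. There are 200 camera calls.

TASK

Things have been piled on the spirit level. Take the pile apart one by one from the top (small carton, larger carton, power supply, then the level itself) and set each one upright, the way up it is now, flat inside the four corners of its own tray, the tray whose size fits it, squared up and centred with its long side along the tray's. Do not tip anything over, and leave the blue-capped jar beside the work and the brass pipe tee where they stand.

Things in the scene. Friction and masses are not known exactly. Their poses are not given: they have to be found in the camera images.
- small_carton_centre (a point): small carton standing on end, on top of the pile at the start; box 30 (x) x 34 (y) x 62 mm (z, height), 80 g. This point is its centre, half-way up; z is up
- relay_carton_centre (a point): larger, dark carton, second from the top, under the small carton; box 50 (x) x 60 (y) x 70 mm (z, height). This point is its centre, half-way up; z is up
- psu_centre (a point): small black power supply, a flat box lying under the larger carton and on the level; 51 (x) x 90 (y) x 30 mm (z, height). This point is its centre, half-way up; z is up
- level_centre (a point): short spirit level, a straight bar at the bottom of the pile, lying on the worktop with its vials up; 40 (x) x 220 (y) x 40 mm (z, height; the pile rests on its top 40 mm above the worktop). This point is its centre, half-way up; z is up. Lift it by its middle
- tray_small_floor (a point): the smallest, nearly square tray, for the small carton: shallow fixed aluminium tray with dark rubber floor and an upright angle at each corner (6 mm above the floor, 4 mm thick, legs 10 mm); between corners its sides are open down to the floor. Inside the corners 50 x 54 mm (x by y): about 10 mm to spare on every side of the small carton. This point: centre of its floor, 5 mm above the worktop, z up
- tray_relay_floor (a point): the tray for the larger carton: shallow fixed aluminium tray with dark rubber floor and an upright angle at each corner (6 mm above the floor, 4 mm thick, legs 15 mm); between corners its sides are open down to the floor. Inside the corners 70 x 80 mm (x by y): about 10 mm to spare on every side of the larger carton. This point: centre of its floor, 5 mm above the worktop, z up
- tray_psu_floor (a point): the oblong tray for the power supply: shallow fixed aluminium tray with dark rubber floor and an upright angle at each corner (6 mm above the floor, 4 mm thick, legs 18 mm); between corners its sides are open down to the floor. Inside the corners 71 x 110 mm (x by y): about 10 mm to spare on every side of the power supply. This point: centre of its floor, 5 mm above the worktop, z up
- tray_level_floor (a point): the long narrow tray for the level: shallow fixed aluminium tray with dark rubber floor and an upright angle at each corner (6 mm above the floor, 4 mm thick, legs 20 mm); between corners its sides are open down to the floor. Inside the corners 62 x 242 mm (x by y): about 10 mm to spare on every side of the level. This point: centre of its floor, 5 mm above the worktop, z up
- jar: bystander, loose: clear jar with blue cap at the left of the work (other jars stand at the back), 69 x 69 x 118 mm high, origin at the centre of its underside; leave it alone
- brass_tee: bystander, loose: brass pipe tee lying on the worktop, 38 x 49 x 23 mm high, origin at the centre of its underside; leave it alone
Not all that is in view belongs to the job. What is shaped like the part that bears psu_centre but green is not meant.

How it is judged:
By the outcome, as a careful person would: the job done as asked, in the order asked, and still so for the second after the job is handed in, with the robot touching nothing.
It also fails if it takes over 131 s, if anything falls off the work surface, if the arm or the gripper's body presses on something with over 40 N, if the wrist force passes 120 N, or if a joint passes its speed limit or range.

## Working session

There is one attempt and no reset: what is moved stays moved. The work goes in short steps, Python scripts to look and compute and a shell command to move; the robot and the scene stay as the last step left them, time stands still between calls to the robot, and variables do not carry over. Pictures are saved under pics/ and viewed, at most 14 in all, crops included, and the job is handed in when it is done.

```bash
ls; mkdir -p pics; python3 - <<'E'
from station import arm
import cv2,json
s=arm.sense(); print(s, arm.grip_depth)
for n in("scene","top"):
    im=arm.camera(n); cv2.imwrite(f"pics/{n}0.png",im); print(n,arm.camera_model(n))
print(arm.camera_model("wrist"))
E
```

```text
pics
{'time': 0.0, 'joints': array([-1.35268907,  0.60013308, -0.0025587 ,  1.60014079,  0.00177388,
        0.94287536, -0.07980118]), 'qvel': array([-2.69647521e-03, -1.94483476e-05, -2.56024379e-05,  1.26820694e-04,
       -1.11439915e-04,  3.46814606e-04,  4.34392824e-04]), 'effort': array([-5.53905520e-04, -7.65052342e+01,  1.49764918e+00, -2.52365649e+01,
       -5.23727259e-02,  1.67528173e-02,  1.54983054e-04]), 'position': array([0.21051129, 0.69325144, 0.21775008]), 'eef_rot': array([-5.80324662e-05,  1.46843300e-01,  9.89159462e-01, -7.75000899e-04]), 'contact_force': array([ 0.23920758, -0.29597317,  0.23343306]), 'wrist_torque': array([ 0.01516033, -0.06714981, -0.04637298]), 'gripper_force': 0.0, 'grip_width': 0.09300632389645944} 0.0188
scene {'fovy': 56.63318319081951, 'cx': 317.25267293210567, 'cy': 238.9850304238588, 'origin': array([-0.3300054, -0.5843545,  0.6727994]), 'attitude': array([-0.44982914,  0.77295594, -0.38269996,  0.2318051 ])}
top {'fovy': 45.813346064837006, 'cx': 326.2856262051358, 'cy': 227.648863257523, 'origin': array([0.25485449, 0.00962518, 1.47325145]), 'attitude': array([ 0.060652  , -0.69673487,  0.71104352, -0.07279401])}
{'fovy': 67.30604044369578, 'cx': 318.8730907382099, 'cy': 241.52968824030876, 'origin': array([0.1369367 , 0.71557042, 0.38483556]), 'attitude': array([0.11295674, 0.79533724, 0.58979152, 0.08261606])}
```

View pics/top0.png

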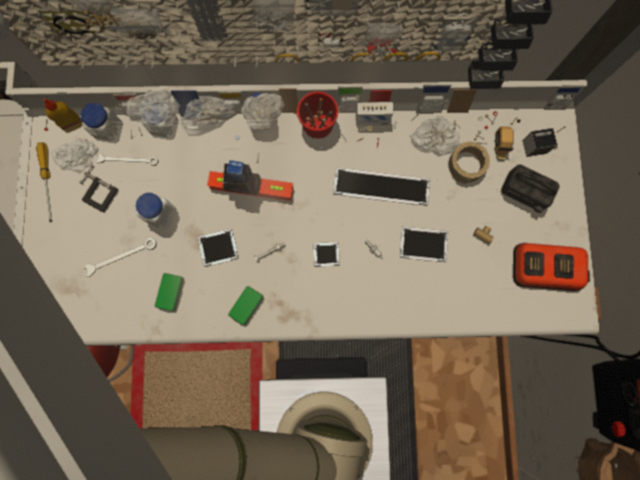

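View pics/scene0.png

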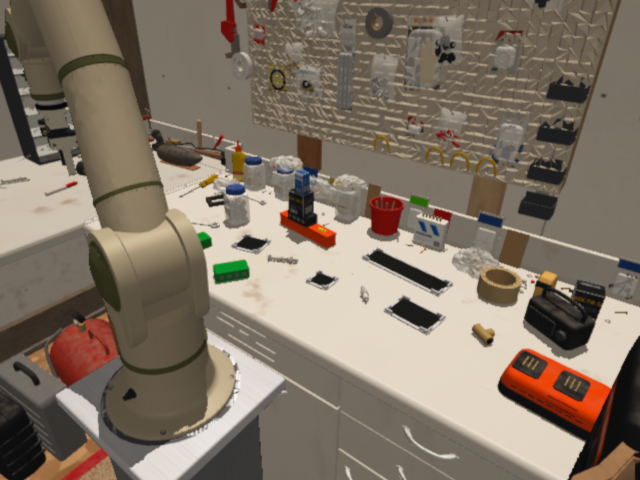

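The top view shows the pile at about (238,180) on the red level. There are four trays: level tray (381,187), relay tray (218,248), small tray (326,254) and PSU tray (425,245). The two green boxes at (169,292) and (246,305) are decoys.

```bash
cat > h.py <<'E'
import numpy as np,cv2
from scipy.spatial.transform import Rotation as R
from station import arm
def q2R(q): return R.from_quat([q[1],q[2],q[3],q[0]]).as_matrix()
def ray(m,uv,z,h=480):
    f=h/2/np.tan(np.radians(m["fovy"])/2)
    uv=np.atleast_2d(np.array(uv,float))
    d=np.c_[(uv[:,0]-m["cx"])/f,(uv[:,1]-m["cy"])/f,np.ones(len(uv))]@q2R(m["attitude"]).T
    o=m["origin"]; return o+d*((z-o[2])/d[:,2])[:,None]
def proj(m,P,h=480):
    f=h/2/np.tan(np.radians(m["fovy"])/2)
    c=(np.atleast_2d(P)-m["origin"])@q2R(m["attitude"])
    return np.c_[m["cx"]+f*c[:,0]/c[:,2],m["cy"]+f*c[:,1]/c[:,2]]
def rect(P):
    "min-area rect of world xy points (m): centre, long, short, yaw of long side deg relative to +y (in -90..90), + = ccw"
    (c,s,a)=cv2.minAreaRect((np.asarray(P)[:,:2]*1000).astype(np.float32))
    a=a if s[0]>s[1] else a+90
    a=(a-90+90)%180-90
    return np.array(c)/1000,max(s),min(s),a
def blobs(mask,m,z,amin=60,box=None):
    cs,_=cv2.findContours(mask.astype(np.uint8),cv2.RETR_EXTERNAL,cv2.CHAIN_APPROX_NONE)
    for c in cs:
        if cv2.contourArea(c)<amin: continue
        p=c[:,0,:].astype(float); u=p.mean(0)
        if box and not(box[0]<u[0]<box[2] and box[1]<u[1]<box[3]): continue
        r=rect(ray(m,p,z)); print("px",u.round(),"xy",r[0].round(4),"LxS",round(r[1],1),round(r[2],1),"yaw",round(r[3],1))
E
python3 - <<'E'
from h import *
im=cv2.imread("pics/top0.png"); m=arm.camera_model("top")
hsv=cv2.cvtColor(im,cv2.COLOR_BGR2HSV); H,S,V=cv2.split(hsv)
print("trays"); blobs(V<70,m,0.005,150,(190,165,460,270))
print("red"); blobs((S>150)&(V>100)&((H<12)|(H>170)),m,0.04,40,(195,160,300,210))
print("blue"); blobs((H>100)&(H<130)&(S>100)&(V>60),m,0.202,40,(195,150,300,210))
crop=cv2.resize(im[145:275,190:460],None,fx=2.9,fy=2.9,interpolation=cv2.INTER_CUBIC); cv2.imwrite("pics/c1.png",crop)
s=cv2.imread("pics/scene0.png")[150:260,225:360]; cv2.imwrite("pics/c2.png",cv2.resize(s,None,fx=5,fy=5,interpolation=cv2.INTER_CUBIC))
E
```

```text
trays
px [326. 254.] xy [ 0.4664 -0.0164] LxS 45.2 43.6 yaw 3.3
px [217. 247.] xy [0.4893 0.2669] LxS 73.6 63.7 yaw 13.2
px [424. 244.] xy [ 0.488  -0.2741] LxS 103.7 65.5 yaw -6.5
px [381. 186.] xy [ 0.6467 -0.1683] LxS 234.8 55.7 yaw -8.2
px [238. 179.] xy [0.673  0.2076] LxS 88.4 76.9 yaw -4.1
red
px [276. 188.] xy [0.635 0.111] LxS 84.2 42.2 yaw -10.8
px [216. 180.] xy [0.6613 0.2667] LxS 41.9 40.2 yaw 83.1
blue
px [233. 167.] xy [0.6445 0.1963] LxS 28.1 24.9 yaw -17.5
```

View pics/c2.png

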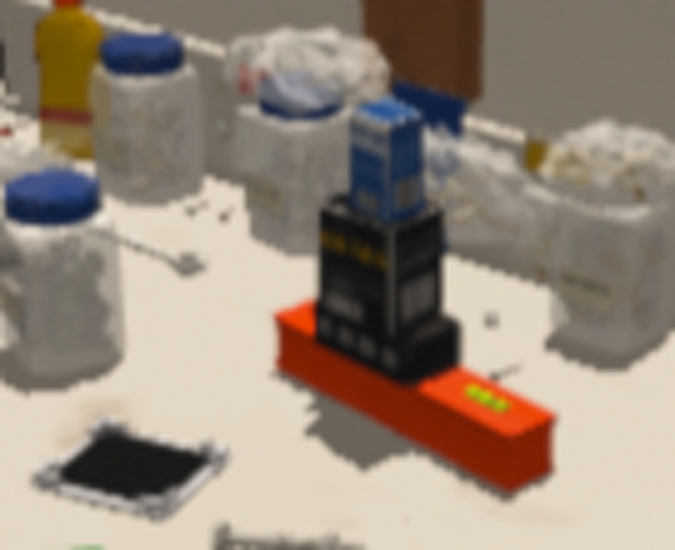

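The crop confirms the pile: blue small carton, dark relay carton and black PSU, stacked on the red level. I'll move above it for a wrist view.

```bash

python3 -m creep '0 0 1 0 0 -0.7 1;0 0 1 0 0 -0.7 1;0 0 1 0 0 -0.7 1;0 0 1 0 0 -0.7 1;0 0 1 0 0 -0.7 1'
python3 -m creep '0.725 -0.955 0.5 0 0 -0.7 1;0.725 -0.955 0.5 0 0 -0.7 1;0.725 -0.955 0.5 0 0 -0.7 1;0.725 -0.955 0.5 0 0 -0.7 1;0.725 -0.955 0.5 0 0 -0.7 1'
python3 -m creep '0.725 -0.955 0 0 0 -0.444 1;0.725 -0.955 0 0 0 -0.444 1;0.725 -0.955 0 0 0 -0.444 1;0.725 -0.955 0 0 0 -0.444 1;0.725 -0.955 0 0 0 -0.444 1'
python3 -m creep '0.725 -0.955 0 0 0 0 1;0.725 -0.955 0 0 0 0 1;0.725 -0.955 0 0 0 0 1;0.725 -0.955 0 0 0 0 1;0.725 -0.955 0 0 0 0 1'
python3 -m creep '0.725 -0.955 0 0 0 0 1;0.725 -0.955 0 0 0 0 1;0.725 -0.955 0 0 0 0 1;0.725 -0.955 0 0 0 0 1;0.725 -0.955 0 0 0 0 1'
python3 -m creep '0.725 -0.955 0 0 0 0 1;0.725 -0.955 0 0 0 0 1;0.725 -0.955 0 0 0 0 1;0.725 -0.955 0 0 0 0 1;0.725 -0.955 0 0 0 0 1' | tail -20
cat > look.py <<'E'
import sys
from h import *
n=sys.argv[1]; s=arm.sense(); m=arm.camera_model("wrist"); im=arm.camera("wrist"); cv2.imwrite(f"pics/{n}.png",im); np.save(f"pics/{n}.npy",m,allow_pickle=True)
y=q2R(s["eef_rot"])[:,1]; print("t",s["time"],"tcp",s["position"].round(4),"toolyaw",np.degrees(np.arctan2(y[1],y[0])).round(2),"cam",m["origin"].round(4),q2R(m["attitude"])[:,2].round(3))
E
python3 look.py w1
```

```text
time: 0.52
position: [0.2109, 0.6946, 0.3415]
eef_rot: [-0.0, 0.413, 0.911, 0.002]
contact_force: [-0.3, 0.7, -1.2]
grip_width: 0.0929
gripper_force: 0.0
time: 0.93
position: [0.304, 0.5741, 0.4022]
eef_rot: [0.001, 0.648, 0.762, 0.002]
contact_force: [0.7, -0.2, 1.3]
grip_width: 0.0931
gripper_force: 0.0
time: 1.35
position: [0.3884, 0.4595, 0.3992]
eef_rot: [0.001, 0.768, 0.641, 0.0]
contact_force: [-0.7, 0.3, 0.2]
grip_width: 0.093
gripper_force: 0.0
time: 1.77
position: [0.4744, 0.3457, 0.3989]
eef_rot: [0.001, 0.767, 0.641, 0.0]
contact_force: [-0.6, -0.3, 1.0]
grip_width: 0.0931
gripper_force: 0.0
time: 2.18
position: [0.5607, 0.2319, 0.3985]
eef_rot: [0.001, 0.767, 0.642, -0.0]
contact_force: [-0.2, -0.4, -1.1]
grip_width: 0.0931
gripper_force: 0.0
time: 2.6
position: [0.6473, 0.1181, 0.398]
eef_rot: [0.001, 0.767, 0.642, -0.001]
contact_force: [0.2, -0.4, 0.1]
grip_width: 0.0931
gripper_force: 0.0
t 2.6 tcp [0.6473 0.1181 0.398 ] toolyaw -10.09 cam [0.6605 0.1937 0.5648] [-0.047 -0.274 -0.961]
```

View pics/w1.png

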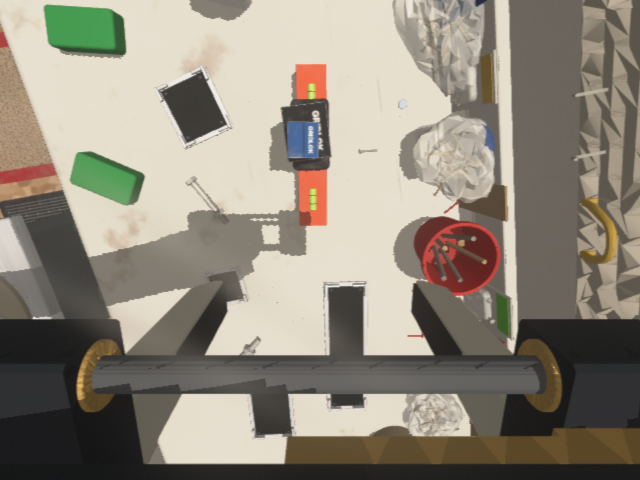

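The wrist view shows the small carton's top at about (302,139), the level running vertically from (310,65) to (313,225), and the relay tray at (193,106).

```bash
python3 - <<'E'
from h import *
im=cv2.imread("pics/w1.png"); m=np.load("pics/w1.npy",allow_pickle=True).item()
H,S,V=cv2.split(cv2.cvtColor(im,cv2.COLOR_BGR2HSV))
print("blue");blobs((H>100)&(H<130)&(S>100)&(V>50),m,0.202,60,(270,90,340,180))
print("red@.04");
k=((S>150)&(V>100)&((H<12)|(H>170))).astype(np.uint8); k[:, :280]=0;k[:,340:]=0;k[240:]=0
blobs(k,m,0.04,60)
print("level all",rect(ray(m,np.argwhere(k)[:,::-1],0.04)))
k=(V<75).astype(np.uint8);k[:, :270]=0;k[:,340:]=0;k[175:]=0;k[:95]=0
k|=((H>100)&(H<130)&(S>100)&(V>50)&(k*0+1).astype(bool)).astype(np.uint8)*(cv2.rectangle(k*0,(275,95),(335,175),1,-1))
print("dark+blue @.14");blobs(k,m,0.14,100)
print("tray");blobs(V<80,m,0.005,400,(150,60,240,160))
x=cv2.resize(im[60:235,260:360],None,fx=4,fy=3.4,interpolation=cv2.INTER_CUBIC)
x=cv2.resize(im[85:185,265:345],None,fx=6,fy=6,interpolation=cv2.INTER_CUBIC);cv2.imwrite("pics/c3.png",x)
E
```

```text
blue
px [303. 138.] xy [0.645  0.1944] LxS 31.7 28.1 yaw -10.2
red@.04
px [312. 199.] xy [0.6363 0.1116] LxS 79.6 38.3 yaw -9.8
px [311.  82.] xy [0.6627 0.2659] LxS 40.9 39.1 yaw -10.1
level all (array([0.6476474 , 0.17927193]), 216.85342407226562, 38.98556137084961, -9.824813842773438)
dark+blue @.14
px [303. 162.] xy [0.6395 0.1671] LxS 35.7 11.3 yaw 79.9
px [303. 138.] xy [0.6424 0.1946] LxS 37.1 32.9 yaw -10.2
px [309. 124.] xy [0.6479 0.2024] LxS 57.0 47.8 yaw -4.9
tray
px [194. 107.] xy [0.4889 0.2661] LxS 75.9 65.3 yaw 13.1
```

View pics/c3.png

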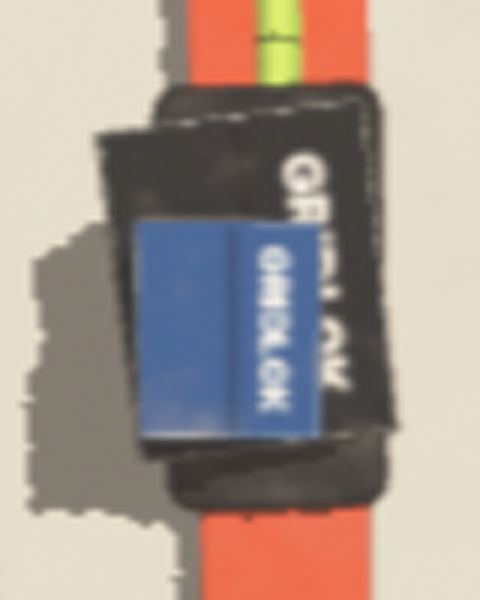

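```bash

python3 -m creep '-0.02 0.635 0 0 0 0 0.4;-0.02 0.635 0 0 0 0 0.4;-0.02 0.635 -0.3 0 0 0 0.4;-0.02 0.635 -0.6 0 0 0 0.4;-0.02 0.635 -0.9 0 0 0 0.4' | sed -n 1,2p
python3 -m creep '0 0 -0.3 0 0 0 0.4;0 0 -0.6 0 0 0 0.4;0 0 -0.9 0 0 0 0.4;0 0 -1 0 0 0 0.4;0 0 -1 0 0 0 0.4' 
python3 look.py w2
```

```text
time: 3.07
position: [0.6415, 0.2019, 0.2893]
time: 3.48
position: [0.6403, 0.1995, 0.1674]
eef_rot: [-0.002, 0.764, 0.645, -0.003]
contact_force: [-0.2, -0.9, 0.4]
grip_width: 0.0648
gripper_force: 0.0
t 3.4833 tcp [0.6403 0.1995 0.1674] toolyaw -9.69 cam [0.654  0.275  0.3342] [-0.052 -0.274 -0.96 ]
```

View pics/w2.png

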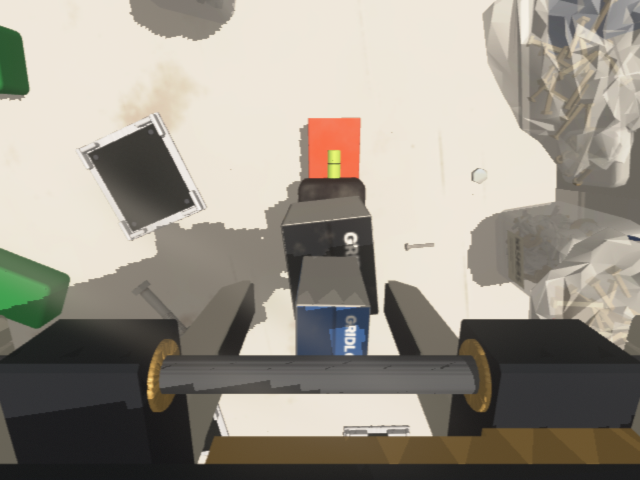

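The carton is between the open fingers but about 5 mm off towards +x. I'll hold one call to check whether the reading settles.

```bash

python3 -m creep '0 0 0 0 0 0 0.4;0 0 0 0 0 0 0.4;0 0 0 0 0 0 0.4;0 0 0 0 0 0 0.4;0 0 0 0 0 0 0.4' | sed -n 1,3p
```

```text
time: 3.95
position: [0.6436, 0.1971, 0.1717]
eef_rot: [0.0, 0.765, 0.644, 0.001]
```

```bash

python3 -m creep '0.012 -0.022 -0.05 0 0 0 0.4;0.012 -0.022 -0.05 0 0 0 0.4;0.012 -0.022 -0.05 0 0 0 -0.6;0.012 -0.022 -0.05 0 0 0 -0.6;0.012 -0.022 -0.05 0 0 0 -0.6' 20
python3 -m creep '0 0 0 0 0 0 -0.6;0 0 0 0 0 0 -0.6;0 0 0 0 0 0 -0.6;0 0 0.1 0 0 0 -0.6;0 0 0.25 0 0 0 -0.6'
```

```text
time: 4.37
position: [0.6447, 0.1942, 0.1645]
eef_rot: [-0.0, 0.765, 0.644, -0.0]
contact_force: [-0.9, -0.2, -0.1]
grip_width: 0.0495
gripper_force: 0.0
time: 4.78
position: [0.6436, 0.1941, 0.1939]
eef_rot: [-0.0, 0.765, 0.644, -0.002]
contact_force: [-0.1, -0.3, -0.5]
grip_width: 0.0295
gripper_force: 19.9
```

```bash

python3 -m creep '0 0 0.4 0 0 0 -0.6;0 0 0.8 0 0 0 -0.6;0 0 1 0 0 0 -0.6;0 0 1 0 0 0 -0.6;0 -0.3 1 0 0 0 -0.6' | sed -n 1,2p
python3 -m creep '-0.2 -0.3 0 0 0 0 -0.6;-0.4 -0.6 0 0 0 0 -0.6;-0.6 -0.9 0 0 0 0 -0.6;-0.6 -0.95 0 0 0 0 -0.6;-0.6 -0.95 0 0 0 0 -0.6' | sed -n 1,2p
python3 -m creep '-0.2 -0.3 0 0 0 0 -0.6;-0.4 -0.6 0 0 0 0 -0.6;-0.68 -0.9 0 0 0 0 -0.6;-0.68 -1 0 0 0 0 -0.6;-0.68 -1 0 0 0 0 -0.6' | sed -n 1,2p
python3 -m creep '0 0 0 0 0 0 -0.6;0 0 0 0 0 0 -0.6;0 0 0 0 0 0 -0.6;0 0 0 0 0 0 -0.6;0 0 0 0 0 0 -0.6'
python3 look.py w3
```

```text
time: 5.2
position: [0.6454, 0.1664, 0.3173]
time: 5.62
position: [0.5713, 0.0403, 0.3161]
time: 6.03
position: [0.4896, -0.0792, 0.3156]
time: 6.45
position: [0.4916, -0.0747, 0.3144]
eef_rot: [-0.0, 0.765, 0.644, -0.0]
contact_force: [0.8, 0.8, -0.5]
grip_width: 0.0299
gripper_force: 19.9
t 6.45 tcp [ 0.4916 -0.0747  0.3144] toolyaw -9.78 cam [0.5045 0.0006 0.4814] [-0.046 -0.273 -0.961]
```

View pics/w3.png

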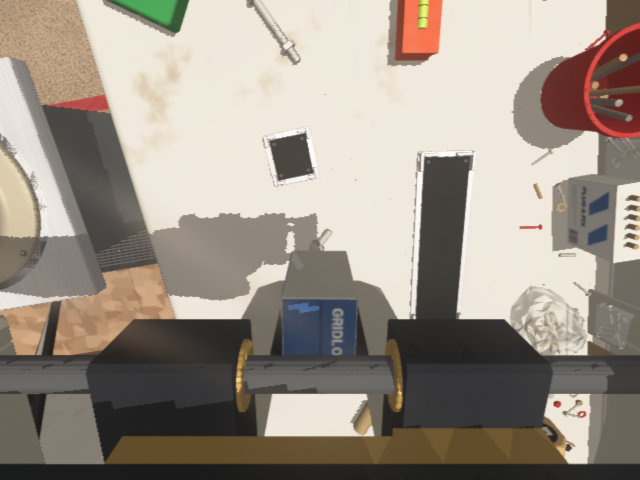

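The small tray is at (291,156), the level tray at about (443,235), and the carton is held squarely.

```bash
python3 - <<'E'
from h import *
im=cv2.imread("pics/w3.png"); m=np.load("pics/w3.npy",allow_pickle=True).item()
H,S,V=cv2.split(cv2.cvtColor(im,cv2.COLOR_BGR2HSV))
print("small dark");blobs(V<95,m,0.005,100,(260,120,325,190))
print("level dark");blobs((V<90)*(np.arange(480)[:,None]<318),m,0.005,400,(400,140,480,330))
# small tray: outer bright frame
k=((V>215)&(S<25)|(V<95)).astype(np.uint8); k=cv2.morphologyEx(k,cv2.MORPH_OPEN,np.ones((2,2)))
blobs(k,m,0.008,200,(260,120,325,190))
blobs(k*(np.arange(480)[:,None]<318).astype(np.uint8),m,0.008,200,(400,140,480,330))
E
```

```text
small dark
px [291. 156.] xy [ 0.4656 -0.0166] LxS 49.9 46.0 yaw 1.4
level dark
px [441. 236.] xy [ 0.6465 -0.1641] LxS 229.8 58.9 yaw -8.1
px [417. 243.] xy [ 0.6128 -0.1642] LxS 200.4 6.3 yaw -8.3
```

```bash

python3 -m creep '-0.217 0.483 0 0 0 0.267 -0.6;-0.217 0.483 -0.2 0 0 0.267 -0.6;-0.217 0.483 -0.5 0 0 0.267 -0.6;-0.217 0.483 -0.8 0 0 0.267 -0.6;-0.217 0.483 -1 0 0 0.267 -0.6' | sed -n 1,2p
python3 -m creep '0 0 -0.25 0 0 0 -0.6;0 0 -0.5 0 0 0 -0.6;0 0 -0.75 0 0 0 -0.6;0 0 -1 0 0 0 -0.6;0 0 -1 0 0 0 -0.6' | sed -n 1,2p
python3 -m creep '0 0 0 0 0 0 -0.6;0 0 0 0 0 0 -0.6;0 0 0 0 0 0 -0.6;0 0 0 0 0 0 -0.6;0 0 0 0 0 0 -0.6'
python3 look.py w4
```

```text
time: 6.92
position: [0.4642, -0.0168, 0.1924]
time: 7.33
position: [0.4634, -0.0176, 0.0706]
time: 7.75
position: [0.4658, -0.0175, 0.0759]
eef_rot: [0.001, 0.694, 0.72, 0.001]
contact_force: [-0.8, 1.6, -0.9]
grip_width: 0.0297
gripper_force: 19.9
t 7.75 tcp [ 0.4658 -0.0175  0.0759] toolyaw 2.18 cam [0.4622 0.0589 0.2429] [ 0.014 -0.276 -0.961]
```

View pics/w4.png

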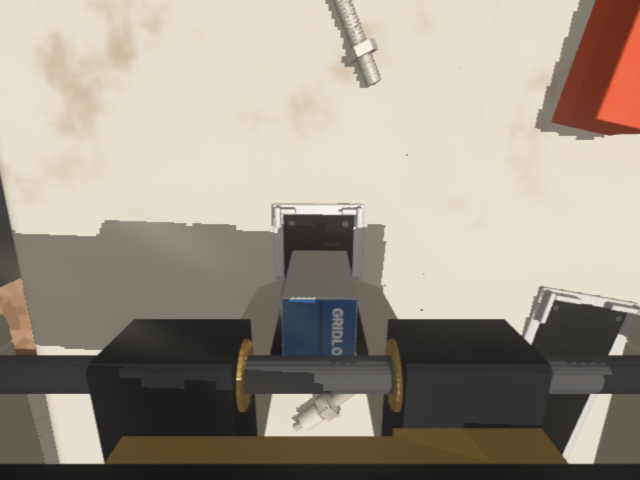

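The tray's back edge, (272..363, 205), is parallel to the carton and centred on it at column 318. I can lower it now.

```bash

python3 -m creep '0 0.005 -0.1 0 0 0 -0.6;0 0.005 -0.2 0 0 0 -0.6;0 0.005 -0.3 0 0 0 -0.6;0 0.005 -0.37 0 0 0 -0.6;0 0.005 -0.37 0 0 0 -0.6'|sed -n 1,4p
python3 -m creep '0 0 0 0 0 0 -0.6;0 0 0 0 0 0 -0.6;0 0 -0.01 0 0 0 -0.6;0 0 -0.015 0 0 0 -0.6;0 0 -0.015 0 0 0 -0.6'|sed -n 1,4p
```

```text
time: 8.22
position: [0.4651, -0.0171, 0.0295]
eef_rot: [-0.0, 0.694, 0.72, -0.0]
contact_force: [-0.2, -0.7, -0.2]
time: 8.63
position: [0.4653, -0.0171, 0.029]
eef_rot: [0.0, 0.694, 0.72, 0.0]
contact_force: [-0.6, 0.1, 5.8]
```

```bash

python3 -m creep '0 0 0 0 0 0 0.2;0 0 0 0 0 0 0.2;0 0 0 0 0 0 0.2;0 0 0 0 0 0 0.2;0 0 0 0 0 0 0.2'
python3 -m creep '0 0 0.2 0 0 0 0.2;0 0 0.4 0 0 0 0.2;0 0 0.6 0 0 0 0.2;0 0 0.8 0 0 0 0.2;0 0 1 0 0 0 0.2'|sed -n 1,2p
python3 -m creep '0 0 0.3 0 0 0 0.2;0.2 0 0.6 0 0 0 0.2;0.4 0.2 0.9 0 0 0 0.6;0.6 0.4 1 0 0 0 0.6;0.8 0.5 1 0 0 0 0.6'|sed -n 1,2p
python3 -m creep '0.3 0.2 0.1 0 0 -0.2 0.6;0.6 0.4 0.3 0 0 -0.2 0.6;0.7 0.6 0.4 0 0 -0.2 0.6;0.7 0.6 0.4 0 0 -0.2 0.6;0.7 0.6 0.4 0 0 -0.2 0.6'|sed -n 1,2p
python3 -m creep '0 0 0 0 0 0 0.6;0 0 0 0 0 0 0.6;0 0 0 0 0 0 0.6;0 0 0 0 0 0 0.6;0 0 0 0 0 0 0.6'
python3 look.py w5
python3 - <<'E'
from h import *
im=cv2.imread("pics/w5.png"); m=np.load("pics/w5.npy",allow_pickle=True).item()
uv=proj(m,[0.647,0.195,.14])[0].astype(int); print(uv)
x=im[max(0,uv[1]-80):uv[1]+80,max(0,uv[0]-100):uv[0]+100]; print(max(0,uv[1]-80),uv[0]-100)
cv2.imwrite("pics/c5.png",cv2.resize(x,None,fx=3.7,fy=3.7,interpolation=cv2.INTER_CUBIC))
E
```

```text
time: 9.05
position: [0.465, -0.0171, 0.0284]
eef_rot: [0.0, 0.694, 0.72, -0.0]
contact_force: [-0.2, 0.4, 0.5]
grip_width: 0.0547
gripper_force: 0.0
time: 9.47
position: [0.4646, -0.0172, 0.1495]
time: 9.88
position: [0.5636, 0.0457, 0.2726]
time: 10.3
position: [0.6457, 0.1169, 0.3161]
time: 10.72
position: [0.6447, 0.1142, 0.3164]
eef_rot: [-0.0, 0.748, 0.663, -0.0]
contact_force: [0.4, -1.2, 0.6]
grip_width: 0.0745
gripper_force: 0.0
t 10.7167 tcp [0.6447 0.1142 0.3164] toolyaw -6.91 cam [0.6537 0.19   0.4835] [-0.033 -0.275 -0.961]
[310 133]
53 210
```

View pics/c5.png

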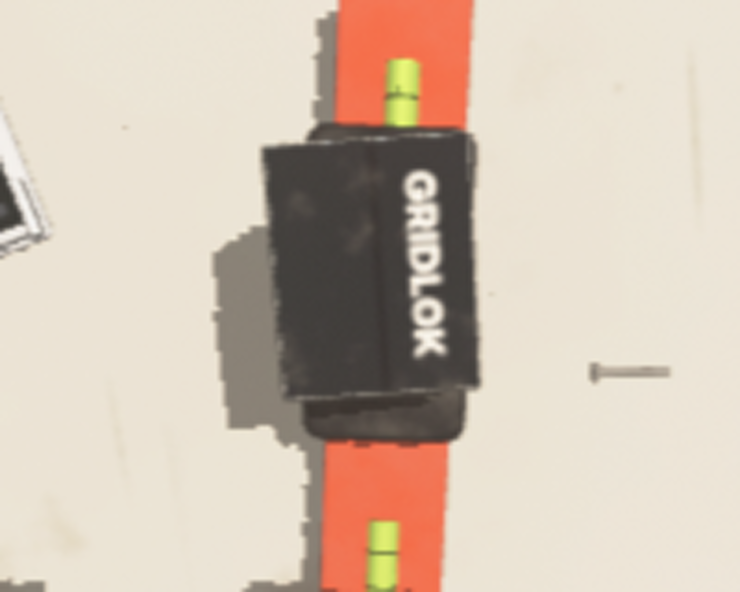

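The relay carton's top corners in the crop are (264,148), (472,134), (479,385) and (287,400). The PSU shows beneath it.

```bash
python3 - <<'E'
from h import *
m=np.load("pics/w5.npy",allow_pickle=True).item()
c=np.array([(264,148),(472,134),(479,385),(287,400)])/3.7+[210,53]-.4
P=ray(m,c,.14); print(P[:,:2].round(4)); print(rect(P))
e=lambda a,b:(np.degrees(np.arctan2(*(P[b]-P[a])[1::-1])).round(1),np.linalg.norm(P[b]-P[a]).round(4))
print(e(3,0),e(2,1),e(0,1),e(3,2),P.mean(0))
E
```

```text
[[0.6253 0.2323]
 [0.6751 0.2294]
 [0.6706 0.1711]
 [0.6222 0.1732]]
(array([0.64864178, 0.20145699]), 59.124916076660156, 49.860233306884766, -2.9676589965820312)
(np.float64(87.0), np.float64(0.0591)) (np.float64(85.6), np.float64(0.0585)) (np.float64(-3.3), np.float64(0.0499)) (np.float64(-2.6), np.float64(0.0484)) [0.64827886 0.20148128 0.14      ]
```

```bash

python3 -m creep '0.03 0.4 0 0 0 0.08 0.7;0.03 0.727 0 0 0 0.08 0.7;0.03 0.727 -0.2 0 0 0.08 0.7;0.03 0.727 -0.4 0 0 0.08 0.7;0.03 0.727 -0.6 0 0 0.08 0.7'|sed -n 1,2p
python3 -m creep '0 0 -0.3 0 0 0 0.7;0 0 -0.5 0 0 0 0.7;0 0 -0.7 0 0 0 0.7;0 0 -0.7 0 0 0 0.7;0 0 -0.7 0 0 0 0.7'|sed -n 1,4p
python3 -m creep '0 0 0 0 0 0 0.7;0 0 0 0 0 0 0.7;0 0 0 0 0 0 0.7;0 0 0 0 0 0 0.7;0 0 0 0 0 0 0.7'|sed -n 1,4p
```

```text
time: 11.18
position: [0.6485, 0.2034, 0.2437]
time: 11.6
position: [0.6482, 0.2017, 0.1598]
eef_rot: [-0.0, 0.727, 0.687, -0.001]
contact_force: [0.2, -1.2, 0.7]
time: 12.02
position: [0.649, 0.2022, 0.1614]
eef_rot: [0.0, 0.727, 0.687, 0.001]
contact_force: [0.7, 0.0, -0.2]
```

```bash

python3 -m creep '-0.004 -0.005 -0.2 0 0 0 0.7;-0.004 -0.005 -0.4 0 0 0 0.7;-0.004 -0.005 -0.525 0 0 0 0.7;-0.004 -0.005 -0.525 0 0 0 0.7;-0.004 -0.005 -0.525 0 0 0 0.7'|sed -n 1,4p
python3 -m creep '0 0 0 0 0 0 -0.1;0 0 0 0 0 0 -0.1;0 0 0 0 0 0 -0.1;0 0 0 0 0 0 -0.1;0 0 0 0 0 0 -0.1' 35
python3 -m creep '0 0 0 0 0 0 -0.1;0 0 0.02 0 0 0 -0.1;0 0 0.06 0 0 0 -0.1;0 0 0.12 0 0 0 -0.1;0 0 0.2 0 0 0 -0.1'
python3 -m creep '0 0 0.1 0 0 0 -0.1;0 0 0.3 0 0 0 -0.1;0 0 0.5 0 0 0 -0.1;0 0 0.7 0 0 0 -0.1;0 0 0.9 0 0 0 -0.1'
python3 look.py w6
```

```text
time: 12.43
position: [0.648, 0.2013, 0.0973]
eef_rot: [-0.0, 0.727, 0.687, -0.001]
contact_force: [-0.2, -0.1, 1.2]
time: 12.85
position: [0.6484, 0.2016, 0.0981]
eef_rot: [0.0, 0.727, 0.687, 0.0]
contact_force: [-3.5, -0.4, 1.6]
grip_width: 0.0503
gripper_force: 1.4
time: 13.27
position: [0.6477, 0.2013, 0.1215]
eef_rot: [-0.0, 0.727, 0.687, -0.001]
contact_force: [-0.5, 0.8, -2.2]
grip_width: 0.0499
gripper_force: 35.0
time: 13.68
position: [0.6481, 0.2013, 0.2318]
eef_rot: [0.0, 0.727, 0.687, 0.0]
contact_force: [0.2, 0.7, -2.9]
grip_width: 0.0496
gripper_force: 35.0
t 13.6833 tcp [0.6481 0.2013 0.2318] toolyaw -3.27 cam [0.6522 0.2776 0.3988] [-0.014 -0.276 -0.961]
```

View pics/w6.png

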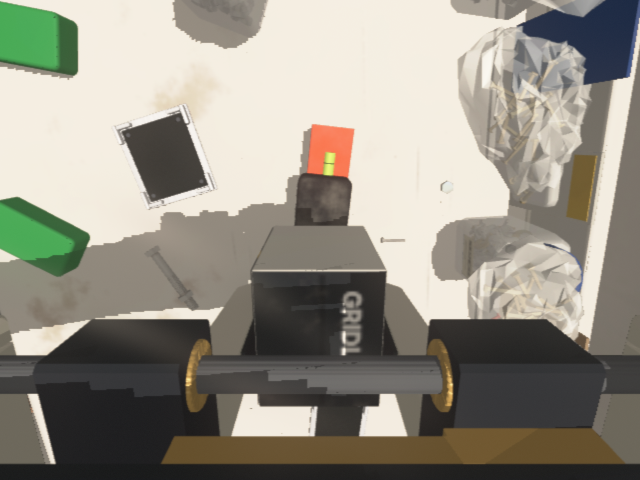

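The carton is held and the PSU hasn't moved. The relay tray is at (164,156) in this view.

```bash

python3 -m creep '-0.25 0.1 0 0 0 0.1 -0.1;-0.5 0.2 0 0 0 0.2 -0.1;-0.75 0.3 0 0 0 0.364 -0.1;-1 0.4 0 0 0 0.364 -0.1;-1 0.54 0 0 0 0.364 -0.1'|sed -n 1,2p
python3 -m creep '-0.2 0 0 0 0 0 -0.1;-0.326 0 -0.2 0 0 0 -0.1;-0.326 0 -0.5 0 0 0 -0.1;-0.326 0 -0.8 0 0 0 -0.1;-0.326 0 -0.95 0 0 0 -0.1'|sed -n 1,2p
python3 -m creep '0 0 0 0 0 0 -0.1;0 0 0 0 0 0 -0.1;0 0 0 0 0 0 -0.1;0 0 0 0 0 0 -0.1;0 0 0 0 0 0 -0.1'
python3 look.py w7
```

```text
time: 14.15
position: [0.5225, 0.2656, 0.2301]
time: 14.57
position: [0.4879, 0.2663, 0.1133]
time: 14.98
position: [0.4899, 0.2667, 0.117]
eef_rot: [0.0, 0.622, 0.783, 0.001]
contact_force: [0.8, 0.5, -2.3]
grip_width: 0.0499
gripper_force: 35.0
t 14.9833 tcp [0.4899 0.2667 0.117 ] toolyaw 13.12 cam [0.4719 0.3409 0.284 ] [ 0.066 -0.268 -0.961]
```

View pics/w7.png

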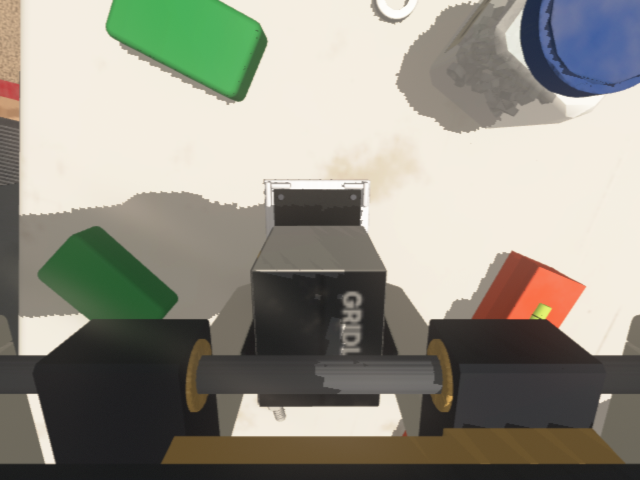

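The tray's back edge, (265..369, 181), is parallel and centred at 317 against the carton's 318. I'll lower it.

```bash

python3 -m creep '-0.004 0 -0.2 0 0 0 -0.1;-0.004 0 -0.4 0 0 0 -0.1;-0.004 0 -0.55 0 0 0 -0.1;-0.004 0 -0.65 0 0 0 -0.1;-0.004 0 -0.69 0 0 0 -0.1'|sed -n 1,4p
python3 -m creep '0 0 0 0 0 0 -0.1;0 0 0 0 0 0 -0.1;0 0 -0.01 0 0 0 -0.1;0 0 -0.02 0 0 0 -0.1;0 0 -0.02 0 0 0 -0.1'|sed -n 1,4p
```

```text
time: 15.45
position: [0.488, 0.2662, 0.0323]
eef_rot: [-0.001, 0.622, 0.783, -0.001]
contact_force: [-10.5, -3.8, 55.4]
time: 15.87
position: [0.4892, 0.2667, 0.0322]
eef_rot: [0.0, 0.622, 0.783, 0.001]
contact_force: [-3.0, -1.3, 18.7]
```

```bash

python3 -m creep '0 0 0 0 0 0 0.6;0 0 0 0 0 0 0.6;0 0 0 0 0 0 0.6;0 0 0 0 0 0 0.6;0 0 0 0 0 0 0.6'
python3 -m creep '0 0 0.2 0 0 0 0.6;0 0 0.4 0 0 0 0.6;0 0 0.6 0 0 0 0.6;0 0 0.8 0 0 0 0.6;0 0 1 0 0 0 0.6'|sed -n 1,2p
python3 -m creep '0 0 0.3 0 0 0 0.6;0.2 -0.2 0.6 0 0 -0.2 0.6;0.4 -0.4 0.9 0 0 -0.4 0.6;0.6 -0.6 1 0 0 -0.51 0.6;0.8 -0.8 1 0 0 -0.51 0.6'|sed -n 1,2p
python3 -m creep '0.3 -0.25 0 0 0 0 0.6;0.5 -0.42 0 0 0 0 0.6;0.5 -0.42 0 0 0 0 0.6;0.5 -0.42 0 0 0 0 0.6;0.5 -0.42 0 0 0 0 0.6'|sed -n 1,2p
python3 -m creep '0 0 0 0 0 0 0.6;0 0 0 0 0 0 0.6;0 0 0 0 0 0 0.6;0 0 0 0 0 0 0.6;0 0 0 0 0 0 0.6'
python3 look.py w8
python3 - <<'E'
from h import *
im=cv2.imread("pics/w8.png"); m=np.load("pics/w8.npy",allow_pickle=True).item()
uv=proj(m,[0.65,0.2,.07])[0].astype(int); print(uv)
y0,x0=max(0,uv[1]-80),uv[0]-100; print(x0,y0)
cv2.imwrite("pics/c8.png",cv2.resize(im[y0:uv[1]+80,x0:uv[0]+100],None,fx=3.7,fy=3.7,interpolation=cv2.INTER_CUBIC))
H,S,V=cv2.split(cv2.cvtColor(im,cv2.COLOR_BGR2HSV))
blobs((V<95)&(np.abs(np.arange(640)-uv[0])<60)&(np.abs(np.arange(480)-uv[1])<70)[:,None],m,.07,300)
E
```

```text
time: 16.28
position: [0.4886, 0.2663, 0.0302]
eef_rot: [0.0, 0.622, 0.783, -0.0]
contact_force: [0.3, -0.4, 0.8]
grip_width: 0.0737
gripper_force: 0.0
time: 16.7
position: [0.4883, 0.2661, 0.1512]
time: 17.12
position: [0.5861, 0.1709, 0.2741]
time: 17.53
position: [0.6439, 0.1202, 0.2696]
time: 17.95
position: [0.6442, 0.1207, 0.2703]
eef_rot: [-0.0, 0.765, 0.644, 0.0]
contact_force: [-0.6, -0.4, 0.1]
grip_width: 0.0743
gripper_force: 0.0
t 17.95 tcp [0.6442 0.1207 0.2703] toolyaw -9.77 cam [0.6569 0.196  0.4373] [-0.046 -0.272 -0.961]
[310 134]
210 54
px [315. 137.] xy [0.6492 0.1986] LxS 88.5 48.5 yaw -9.1
```

View pics/c8.png

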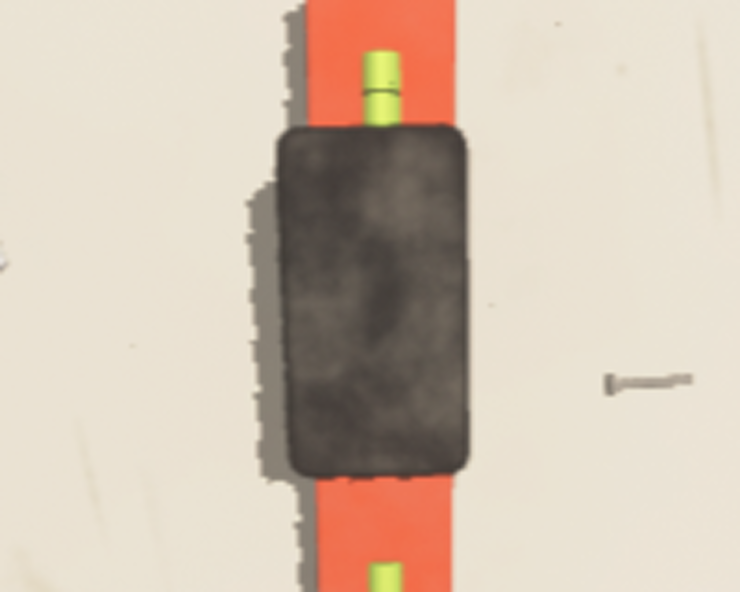

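The PSU lies at crop (285..468, 125..475). It measures (0.6492, 0.1986) with yaw -9.1, and 88 x 48 mm matches its stated size.

```bash

python3 -m creep '0.042 0.4 0 0 0 0.015 0.7;0.042 0.65 0 0 0 0.015 0.7;0.042 0.65 -0.25 0 0 0.015 0.7;0.042 0.65 -0.5 0 0 0.015 0.7;0.042 0.65 -0.75 0 0 0.015 0.7'|sed -n 1,2p
python3 -m creep '0 0 -0.25 0 0 0 0.7;0 0 -0.4 0 0 0 0.7;0 0 -0.5 0 0 0 0.7;0 0 -0.5 0 0 0 0.7;0 0 -0.5 0 0 0 0.7'|sed -n 1,4p
python3 -m creep '0 0 0 0 0 0 0.7;0 0 0 0 0 0 0.7;0 0 0 0 0 0 0.7;0 0 0 0 0 0 0.7;0 0 0 0 0 0 0.7'|sed -n 1,4p
```

```text
time: 18.42
position: [0.6495, 0.1993, 0.1795]
time: 18.83
position: [0.6497, 0.1979, 0.1204]
eef_rot: [0.0, 0.761, 0.648, -0.0]
contact_force: [0.4, 0.2, -0.0]
time: 19.25
position: [0.6497, 0.1982, 0.1209]
eef_rot: [0.0, 0.761, 0.648, 0.0]
contact_force: [0.2, -0.2, 0.2]
```

```bash

python3 -m creep '-0.004 0 -0.2 0 0 0 0.7;-0.004 0 -0.4 0 0 0 0.7;-0.004 0 -0.55 0 0 0 0.7;-0.004 0 -0.615 0 0 0 0.7;-0.004 0 -0.615 0 0 0 0.7'|sed -n 1,4p
python3 -m creep '0 0 0 0 0 0 -0.1;0 0 0 0 0 0 -0.1;0 0 0 0 0 0 -0.1;0 0 0 0 0 0 -0.1;0 0 0 0 0 0 -0.1' 45
python3 -m creep '0 0 0 0 0 0 -0.1;0 0 0.02 0 0 0 -0.1;0 0 0.06 0 0 0 -0.1;0 0 0.12 0 0 0 -0.1;0 0 0.2 0 0 0 -0.1'
python3 -m creep '0 0 0.2 0 0 0 -0.1;0 0 0.4 0 0 0 -0.1;0 0 0.6 0 0 0 -0.1;0 0 0.8 0 0 0 -0.1;0 0 0.9 0 0 0 -0.1'
```

```text
time: 19.67
position: [0.648, 0.1978, 0.0448]
eef_rot: [-0.001, 0.761, 0.648, -0.001]
contact_force: [-0.8, 0.4, -0.5]
time: 20.08
position: [0.6494, 0.1982, 0.0472]
eef_rot: [0.0, 0.761, 0.648, 0.001]
contact_force: [1.8, 1.2, 0.1]
grip_width: 0.0503
gripper_force: 0.7
time: 20.5
position: [0.6486, 0.1979, 0.0706]
eef_rot: [-0.0, 0.761, 0.648, -0.001]
contact_force: [0.3, -0.0, -2.2]
grip_width: 0.0499
gripper_force: 45.0
time: 20.92
position: [0.6501, 0.1979, 0.1822]
eef_rot: [0.001, 0.761, 0.648, 0.002]
contact_force: [0.5, 0.6, -1.8]
grip_width: 0.0496
gripper_force: 45.0
```

```bash

python3 -m creep '0 -0.2 0.3 0 0 0 -0.1;-0.1 -0.4 0.5 0 0 0 -0.1;-0.2 -0.6 0.5 0 0 0 -0.1;-0.25 -0.8 0.5 0 0 0 -0.1;-0.3 -1 0.5 0 0 0 -0.1'|sed -n 1,2p
python3 -m creep '-0.05 -0.25 0 0 0 0 -0.1;-0.1 -0.5 0 0 0 0 -0.1;-0.2 -0.7 0 0 0 0 -0.1;-0.25 -0.9 0 0 0 0 -0.1;-0.3 -1 0 0 0 0 -0.1'|sed -n 1,2p
python3 -m creep '-0.05 -0.25 0 0 0 0 -0.1;-0.1 -0.5 0 0 0 0 -0.1;-0.2 -0.7 0 0 0 0 -0.1;-0.25 -0.9 0 0 0 0 -0.1;-0.3 -1 0 0 0 0 -0.1'|sed -n 1,2p
python3 -m creep '-0.05 -0.25 0 0 0 0 -0.1;-0.1 -0.5 0 0 0 0 -0.1;-0.2 -0.7 0 0 0 0 -0.1;-0.25 -0.9 0 0 0 0 -0.1;-0.3 -1 0 0 0 0 -0.1'|sed -n 1,2p
python3 -m creep '-0.05 -0.25 0 0 0 0 -0.1;-0.1 -0.5 0 0 0 0 -0.1;-0.1 -0.5 0 0 0 0 -0.1;-0.1 -0.5 0 0 0 0 -0.1;-0.1 -0.5 0 0 0 0 -0.1'|sed -n 1,2p
python3 -m creep '0 0 0 0 0 0 -0.1;0 0 0 0 0 0 -0.1;0 0 0 0 0 0 -0.1;0 0 0 0 0 0 -0.1;0 0 0 0 0 0 -0.1'
python3 look.py w9
python3 - <<'E'
from h import *
im=cv2.imread("pics/w9.png"); m=np.load("pics/w9.npy",allow_pickle=True).item()
print(proj(m,[[0.488,-.274,.005],[.647,-.165,.005],[.465,-.017,.067]]))
V=cv2.cvtColor(im,cv2.COLOR_BGR2HSV)[...,2]
blobs((V<95)&(np.arange(480)<300)[:,None],m,.005,1000)
E
```

```text
time: 21.33
position: [0.6122, 0.0771, 0.2392]
time: 21.75
position: [0.576, -0.0453, 0.2389]
time: 22.17
position: [0.5402, -0.1645, 0.2387]
time: 22.58
position: [0.5045, -0.2841, 0.2386]
time: 23.0
position: [0.4935, -0.3406, 0.2381]
time: 23.42
position: [0.4933, -0.3415, 0.2385]
eef_rot: [0.0, 0.761, 0.649, 0.0]
contact_force: [0.4, -0.7, -1.1]
grip_width: 0.0498
gripper_force: 45.0
t 23.4167 tcp [ 0.4933 -0.3415  0.2385] toolyaw -9.1 cam [ 0.5051 -0.266   0.4054] [-0.043 -0.273 -0.961]
[[ 303.91500091  148.11110727]
 [ 445.78822531    7.31528602]
 [ 208.27685242 -209.08473792]]
px [318. 256.] xy [ 0.4852 -0.3945] LxS 142.9 115.1 yaw 80.9
px [ 38. 197.] xy [ 0.1903 -0.2805] LxS 96.1 37.5 yaw 90.0
px [303. 145.] xy [ 0.4869 -0.2737] LxS 107.1 67.4 yaw -7.1
px [441.  68.] xy [ 0.6379 -0.2223] LxS 129.5 58.4 yaw -8.0
px [26. 95.] xy [ 0.2129 -0.1487] LxS 116.3 81.7 yaw 0.1
```

View pics/w9.png

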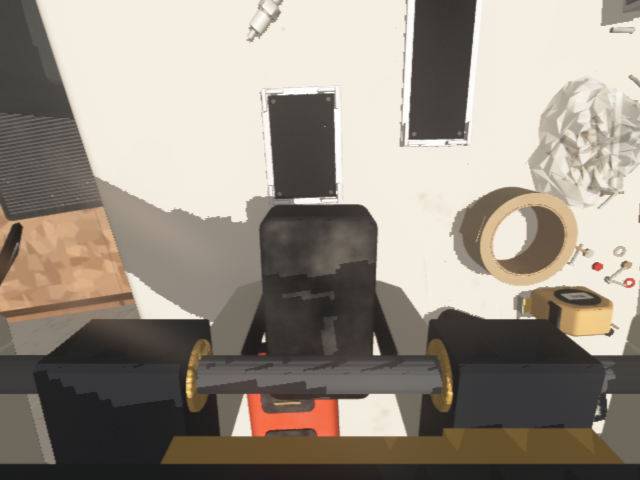

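The PSU tray is at (303,145): (0.487, -0.2738), yaw about -7, and its size fits.

```bash

python3 -m creep '-0.05 0.3 0 0 0 0.049 -0.1;-0.05 0.564 0 0 0 0.049 -0.1;-0.05 0.564 -0.25 0 0 0.049 -0.1;-0.05 0.564 -0.5 0 0 0.049 -0.1;-0.05 0.564 -0.75 0 0 0.049 -0.1'|sed -n 1,2p
python3 -m creep '0 0 -0.2 0 0 0 -0.1;0 0 -0.4 0 0 0 -0.1;0 0 -0.6 0 0 0 -0.1;0 0 -0.7 0 0 0 -0.1;0 0 -0.7 0 0 0 -0.1'|sed -n 1,4p
python3 -m creep '0 0 0 0 0 0 -0.1;0 0 0 0 0 0 -0.1;0 0 0 0 0 0 -0.1;0 0 0 0 0 0 -0.1;0 0 0 0 0 0 -0.1'|sed -n 1,3p
python3 look.py w10
```

```text
time: 23.88
position: [0.4878, -0.2734, 0.148]
time: 24.3
position: [0.4859, -0.2737, 0.062]
eef_rot: [-0.002, 0.749, 0.663, -0.001]
contact_force: [-0.2, -0.0, -1.9]
time: 24.72
position: [0.4875, -0.2743, 0.0653]
eef_rot: [0.001, 0.749, 0.663, 0.0]
t 24.7167 tcp [ 0.4875 -0.2743  0.0653] toolyaw -6.93 cam [ 0.4963 -0.1984  0.2322] [-0.031 -0.275 -0.961]
```

View pics/w10.png

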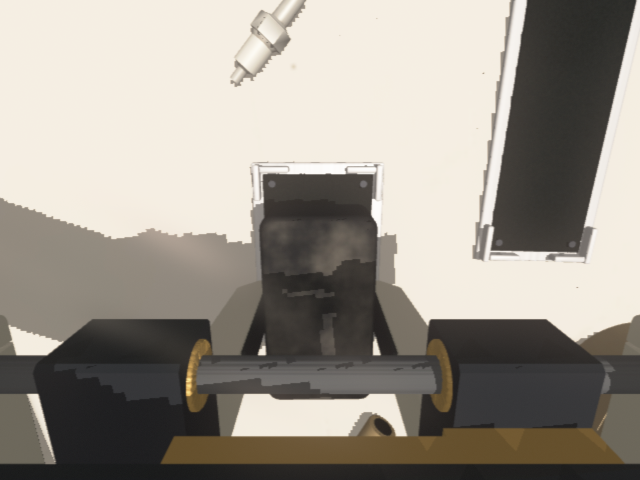

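The tray's back edge, (252..382, 164), is centred at 317 against the PSU's 319, and it is parallel. I'll lower it. That was the last of my picture views, so from here on I go by numbers only.

```bash

python3 -m creep '-0.003 0.004 -0.12 0 0 0 -0.1;-0.003 0.004 -0.24 0 0 0 -0.1;-0.003 0.004 -0.33 0 0 0 -0.1;-0.003 0.004 -0.39 0 0 0 -0.1;-0.003 0.004 -0.42 0 0 0 -0.1'|sed -n 1,4p
python3 -m creep '0 0 0 0 0 0 -0.1;0 0 0 0 0 0 -0.1;0 0 -0.01 0 0 0 -0.1;0 0 -0.02 0 0 0 -0.1;0 0 -0.02 0 0 0 -0.1'|sed -n 1,4p
```

```text
time: 25.18
position: [0.4863, -0.2737, 0.0131]
eef_rot: [-0.0, 0.749, 0.663, -0.0]
contact_force: [0.0, 0.4, -1.6]
time: 25.6
position: [0.487, -0.274, 0.0122]
eef_rot: [0.0, 0.749, 0.663, 0.0]
contact_force: [0.6, 0.0, 1.5]
```

```bash

python3 -m creep '0 0 0 0 0 0 0.5;0 0 0 0 0 0 0.5;0 0 0 0 0 0 0.5;0 0 0 0 0 0 0.5;0 0 0 0 0 0 0.5'
python3 -m creep '0 0 0.2 0 0 0 0.5;0 0 0.4 0 0 0 0.5;0 0 0.6 0 0 0 0.5;0 0 0.8 0 0 0 0.5;0 0 1 0 0 0 0.5'|sed -n 1,2p
python3 -m creep '0 0.1 0.3 0 0 0 0.5;0.2 0.3 0.6 0 0 0 0.5;0.3 0.5 0.9 0 0 0 0.5;0.4 0.7 1 0 0 0 0.5;0.44 1 1 0 0 -0.064 0.5'|sed -n 1,2p
python3 -m creep '0 0.3 0.3 0 0 0 0.5;0.2 0.5 0.6 0 0 0 0.5;0.3 0.7 0.8 0 0 0 0.5;0.4 0.9 0.8 0 0 0 0.5;0.44 1 0.8 0 0 0 0.5'|sed -n 1,2p
python3 -m creep '0 0.3 0 0 0 0 0.5;0.2 0.5 0 0 0 0 0.5;0.3 0.7 0 0 0 0 0.5;0.4 0.9 0 0 0 0 0.5;0.44 1 0 0 0 0 0.5'|sed -n 1,2p
python3 -m creep '0 0.28 0 0 0 0 0.5;0 0.28 0 0 0 0 0.5;0 0.28 0 0 0 0 0.5;0 0.28 0 0 0 0 0.5;0 0.28 0 0 0 0 0.5'|sed -n 1,2p
python3 -m creep '0 0 0 0 0 0 0.5;0 0 0 0 0 0 0.5;0 0 0 0 0 0 0.5;0 0 0 0 0 0 0.5;0 0 0 0 0 0 0.5'|sed -n 1,2p
python3 look.py w11
python3 - <<'E'
from h import *
im=cv2.imread("pics/w11.png"); m=np.load("pics/w11.npy",allow_pickle=True).item()
H,S,V=cv2.split(cv2.cvtColor(im,cv2.COLOR_BGR2HSV))
print(proj(m,[.6476,.1793,.04]))
blobs((S>150)&(V>170)&((H<12)|(H>170))&(np.arange(480)<310)[:,None],m,0.04,300)
# level tray from top view outer frame + jar etc. with the fresh top image
t=arm.camera("top"); cv2.imwrite("pics/top1.png",t); mt=arm.camera_model("top")
Vt=cv2.cvtColor(t,cv2.COLOR_BGR2HSV)[...,2]; blobs(Vt<70,mt,.005,300,(330,165,435,210))
E
```

```text
time: 26.02
position: [0.4867, -0.2738, 0.0116]
eef_rot: [0.0, 0.749, 0.663, -0.0]
contact_force: [-0.3, 0.7, 0.2]
grip_width: 0.0695
gripper_force: 0.0
time: 26.43
position: [0.4863, -0.2737, 0.1327]
time: 26.85
position: [0.543, -0.1546, 0.2561]
time: 27.27
position: [0.5951, -0.0289, 0.3497]
time: 27.68
position: [0.6456, 0.0897, 0.3462]
time: 28.1
position: [0.6447, 0.1178, 0.3477]
time: 28.52
position: [0.6451, 0.1196, 0.3477]
t 28.5167 tcp [0.6451 0.1196 0.3477] toolyaw -9.84 cam [0.6579 0.1949 0.5147] [-0.046 -0.273 -0.961]
[[312.60376022 151.76492605]]
px [477. 268.] xy [ 0.8479 -0.0229] LxS 118.8 112.4 yaw 80.1
px [314. 150.] xy [0.6478 0.1793] LxS 217.8 38.9 yaw -9.4
px [381. 186.] xy [ 0.6465 -0.1681] LxS 234.6 55.5 yaw -8.0
```

```bash

python3 -m creep '0.022 0.3 0 0 0 0.005 0.5;0.022 0.498 -0.2 0 0 0.005 0.5;0.022 0.498 -0.5 0 0 0.005 0.5;0.022 0.498 -0.8 0 0 0.005 0.5;0.022 0.498 -1 0 0 0.005 0.5'|sed -n 1,2p
python3 -m creep '0 0 -0.3 0 0 0 0.5;0 0 -0.6 0 0 0 0.5;0 0 -0.9 0 0 0 0.5;0 0 -1 0 0 0 0.5;0 0 -1 0 0 0 0.5'|sed -n 1,4p
python3 -m creep '0 0 0 0 0 0 0.5;0 0 0 0 0 0 0.5;0 0 0 0 0 0 0.5;0 0 0 0 0 0 0.5;0 0 0 0 0 0 0.5'|sed -n 1,4p
```

```text
time: 29.03
position: [0.6463, 0.1804, 0.2245]
time: 29.45
position: [0.6459, 0.1792, 0.1046]
eef_rot: [-0.001, 0.764, 0.645, -0.003]
contact_force: [-0.5, 0.4, 0.3]
time: 29.87
position: [0.6483, 0.1798, 0.109]
eef_rot: [0.0, 0.764, 0.646, 0.001]
contact_force: [-0.6, -0.6, -0.2]
```

Now down 0.099 m to z ≈ 0.010, then grip hard and lift.

```bash

python3 -m creep '-0.004 -0.004 -0.2 0 0 0 0.5;-0.004 -0.004 -0.4 0 0 0 0.5;-0.004 -0.004 -0.6 0 0 0 0.5;-0.004 -0.004 -0.75 0 0 0 0.5;-0.004 -0.004 -0.8 0 0 0 0.5'|sed -n 1,4p
python3 -m creep '0 0 0 0 0 0 0.5;0 0 -0.01 0 0 0 0.5;0 0 -0.02 0 0 0 -0.4;0 0 -0.02 0 0 0 -0.4;0 0 -0.02 0 0 0 -0.4' 55
python3 -m creep '0 0 0 0 0 0 -0.4;0 0 0 0 0 0 -0.4;0 0 0 0 0 0 -0.4;0 0 0 0 0 0 -0.4;0 0 0 0 0 0 -0.4'
```

```text
time: 30.28
position: [0.6461, 0.179, 0.0095]
eef_rot: [-0.001, 0.764, 0.646, -0.001]
contact_force: [0.3, -0.5, -0.6]
time: 30.7
position: [0.6477, 0.1793, 0.0102]
eef_rot: [0.0, 0.764, 0.646, 0.001]
contact_force: [1.2, 0.1, 0.5]
grip_width: 0.0541
gripper_force: 0.0
time: 31.12
position: [0.6476, 0.1792, 0.0098]
eef_rot: [0.0, 0.764, 0.645, 0.0]
contact_force: [0.3, 0.7, 6.2]
grip_width: 0.0408
gripper_force: 55.0
```

```bash

python3 -m creep '0 0 0.02 0 0 0 -0.4;0 0 0.06 0 0 0 -0.4;0 0 0.12 0 0 0 -0.4;0 0 0.2 0 0 0 -0.4;0 0 0.3 0 0 0 -0.4'
python3 -m creep '0 0 0.2 0 0 0 -0.4;0 0 0.4 0 0 0 -0.4;0 0 0.6 0 0 0 -0.4;0 0 0.8 0 0 0 -0.4;0 0 0.9 0 0 0 -0.4'
python3 -m creep '0 -0.15 0 0 0 0 -0.4;0 -0.35 0 0 0 0 -0.4;0 -0.55 0 0 0 0 -0.4;0 -0.75 0 0 0 0 -0.4;0 -0.96 0 0 0 0.033 -0.4'|sed -n 1,2p
python3 -m creep '0 -0.2 0 0 0 0 -0.4;0 -0.4 0 0 0 0 -0.4;0 -0.6 0 0 0 0 -0.4;0 -0.8 0 0 0 0 -0.4;0 -0.96 0 0 0 0 -0.4'|sed -n 1,2p
python3 -m creep '0 -0.2 0 0 0 0 -0.4;0 -0.4 0 0 0 0 -0.4;0 -0.6 0 0 0 0 -0.4;0 -0.8 0 0 0 0 -0.4;0 -0.96 0 0 0 0 -0.4'|sed -n 1,2p
python3 -m creep '0 0 0 0 0 0 -0.4;0 0 0 0 0 0 -0.4;0 0 0 0 0 0 -0.4;0 0 0 0 0 0 -0.4;0 0 0 0 0 0 -0.4'
python3 look.py w12
python3 - <<'E'
from h import *
im=cv2.imread("pics/w12.png"); m=np.load("pics/w12.npy",allow_pickle=True).item()
H,S,V=cv2.split(cv2.cvtColor(im,cv2.COLOR_BGR2HSV))
z=arm.sense()["position"][2]-.01+.04
print("held level top");blobs((S>150)&(V>110)&((H<12)|(H>170)),m,z,300)
print("expect tray near end corners", proj(m,[[.6465+.017-.031,-.168+.121-.004,.005],[.6465+.017+.031,-.168+.121+.004,.005]]))
print("dark");blobs((V<95)&(np.arange(480)<310)[:,None],m,.005,200)
E
```

```text
time: 31.53
position: [0.6467, 0.1789, 0.0457]
eef_rot: [-0.0, 0.764, 0.645, -0.001]
contact_force: [0.8, 0.4, -2.7]
grip_width: 0.0402
gripper_force: 55.0
time: 31.95
position: [0.6483, 0.179, 0.1572]
eef_rot: [0.001, 0.764, 0.645, 0.002]
contact_force: [1.0, -0.2, -2.6]
grip_width: 0.0406
gripper_force: 55.0
time: 32.37
position: [0.6468, 0.0633, 0.1535]
time: 32.78
position: [0.6467, -0.0536, 0.1536]
time: 33.2
position: [0.6467, -0.1688, 0.1536]
time: 33.62
position: [0.6473, -0.165, 0.1531]
eef_rot: [-0.0, 0.755, 0.656, 0.0]
contact_force: [-0.1, 0.0, -3.6]
grip_width: 0.0404
gripper_force: 55.0
t 33.6167 tcp [ 0.6473 -0.165   0.1531] toolyaw -8.01 cam [ 0.6578 -0.0894  0.3202] [-0.038 -0.273 -0.961]
held level top
px [319. 415.] xy [ 0.6412 -0.2106] LxS 40.4 23.3 yaw 81.9
px [319. 205.] xy [ 0.6539 -0.1174] LxS 123.8 40.3 yaw -8.0
px [589.  16.] xy [ 0.7517 -0.0628] LxS 36.6 7.9 yaw 79.3
expect tray near end corners [[281.16653723  93.92975127]
 [355.80209268  71.72007223]]
dark
px [167. 307.] xy [ 0.4922 -0.2223] LxS 67.7 6.3 yaw 82.0
px [549. 216.] xy [ 0.8514 -0.1836] LxS 29.6 22.2 yaw 2.5
px [552. 163.] xy [ 0.8534 -0.1395] LxS 38.3 19.0 yaw -48.5
px [65. 85.] xy [ 0.4469 -0.0171] LxS 84.3 51.1 yaw -88.1
px [579.   5.] xy [ 0.8674 -0.0221] LxS 46.1 10.8 yaw 82.0
px [531.  23.] xy [ 0.8356 -0.0278] LxS 109.8 30.9 yaw 82.0
```

```bash

python3 -m creep '-0.011 -0.027 -0.15 0 0 0 -0.4;-0.011 -0.027 -0.35 0 0 0 -0.4;-0.011 -0.027 -0.55 0 0 0 -0.4;-0.011 -0.027 -0.75 0 0 0 -0.4;-0.011 -0.027 -0.9 0 0 0 -0.4'|sed -n 1,4p
python3 -m creep '0 0 0 0 0 0 -0.4;0 0 0 0 0 0 -0.4;0 0 0 0 0 0 -0.4;0 0 0 0 0 0 -0.4;0 0 0 0 0 0 -0.4'|sed -n 1,4p
python3 look.py w13
python3 - <<'E'
from h import *
im=cv2.imread("pics/w13.png"); m=np.load("pics/w13.npy",allow_pickle=True).item()
H,S,V=cv2.split(cv2.cvtColor(im,cv2.COLOR_BGR2HSV))
blobs((V<95)&(np.arange(480)<310)[:,None],m,.005,40,(230,0,420,320))
blobs((S>150)&(V>110)&((H<12)|(H>170))&(np.arange(480)<318)[:,None],m,arm.sense()["position"][2]+.03,300)
E
```

```text
time: 34.08
position: [0.6455, -0.1687, 0.0434]
eef_rot: [-0.001, 0.755, 0.656, -0.0]
contact_force: [-0.6, 0.5, -3.6]
time: 34.5
position: [0.6467, -0.1699, 0.0466]
eef_rot: [0.001, 0.755, 0.655, 0.001]
contact_force: [0.5, -0.4, -3.0]
t 34.5 tcp [ 0.6467 -0.1699  0.0466] toolyaw -8.1 cam [ 0.6569 -0.0941  0.2136] [-0.036 -0.274 -0.961]
px [318. 179.] xy [ 0.6544 -0.1134] LxS 106.2 40.6 yaw -8.2
```

```bash

python3 -m creep '-0.004 0.013 -0.06 0 0 0 -0.4;-0.004 0.013 -0.12 0 0 0 -0.4;-0.004 0.013 -0.18 0 0 0 -0.4;-0.004 0.013 -0.23 0 0 0 -0.4;-0.004 0.013 -0.25 0 0 0 -0.4'|sed -n 1,4p
python3 -m creep '0 0 0 0 0 0 -0.4;0 0 0 0 0 0 -0.4;0 0 -0.005 0 0 0 -0.4;0 0 -0.01 0 0 0 -0.4;0 0 -0.015 0 0 0 -0.4'|sed -n 1,4p
```

```text
time: 34.97
position: [0.6447, -0.168, 0.0146]
eef_rot: [-0.001, 0.755, 0.655, -0.0]
contact_force: [-7.6, 4.3, 28.8]
time: 35.38
position: [0.6452, -0.1683, 0.0146]
eef_rot: [-0.0, 0.755, 0.655, 0.0]
contact_force: [-5.5, 2.5, 20.7]
```

```bash

python3 -m creep '0 0 0 0 0 0 0.4;0 0 0 0 0 0 0.4;0 0 0 0 0 0 0.4;0 0 0 0 0 0 0.4;0 0 0 0 0 0 0.4'
python3 -m creep '0 0 0.1 0 0 0 0.4;0 0 0.3 0 0 0 0.4;0 0 0.5 0 0 0 0.4;0 0 0.75 0 0 0 0.4;0 0 1 0 0 0 0.4'|sed -n 1,2p
python3 -m creep '0 0 0.3 0 0 0 0.4;0 0 0.6 0 0 0 0.4;-0.2 -0.2 0.8 0 0 0 0.4;-0.4 -0.4 1 0 0 0 0.4;-0.6 -0.6 1 0 0 0 0.4'|sed -n 1,2p
python3 -m creep '-0.1 -0.3 0.3 0 0 0 0.4;-0.1 -0.5 0.6 0 0 0 0.4;-0.1 -0.9 0.8 0 0 0 0.4;-0.1 -0.9 1 0 0 0 0.4;-0.1 -0.9 1 0 0 0 0.4'|sed -n 1,2p
python3 -m creep '0 0 0 0 0 0 0.4;0 0 0 0 0 0 0.4;0 0 0 0 0 0 0.4;0 0 0 0 0 0 0.4;0 0 0 0 0 0 0.4'|sed -n 1,2p
python3 look.py w14
cat > chk.py <<'E'
from h import *
im=cv2.imread("pics/w14.png"); m=np.load("pics/w14.npy",allow_pickle=True).item()
H,S,V=cv2.split(cv2.cvtColor(im,cv2.COLOR_BGR2HSV))
print(proj(m,[[.487,-.274,.035],[.646,-.168,.045],[.4655,-.017,.067],[.489,.266,.075]]).round())
print("red");blobs((S>150)&(V>150)&((H<12)|(H>170))&(np.arange(480)<318)[:,None],m,.045,800)
print("dark@.035 (psu/tray merged)");blobs((V<95)&(np.arange(480)<318)[:,None],m,.035,300)
t=arm.camera("top"); cv2.imwrite("pics/top2.png",t); mt=arm.camera_model("top")
h,s,v=cv2.split(cv2.cvtColor(t,cv2.COLOR_BGR2HSV))
print("top blue");blobs((h>100)&(h<130)&(s>100)&(v>60),mt,.067,40,(120,150,400,300))
print("top red");blobs((s>150)&(v>100)&((h<12)|(h>170)),mt,.045,100,(195,150,450,220))
print("top dark relay@.075");blobs(v<60,mt,.075,100,(190,215,250,270))
E
python3 chk.py
```

```text
time: 35.8
position: [0.6454, -0.1682, 0.0132]
eef_rot: [0.0, 0.755, 0.655, -0.0]
contact_force: [0.0, -0.1, 0.4]
grip_width: 0.0641
gripper_force: 0.0
time: 36.22
position: [0.645, -0.1683, 0.1351]
time: 36.63
position: [0.5742, -0.242, 0.2589]
time: 37.05
position: [0.5606, -0.3552, 0.3811]
time: 37.47
position: [0.5615, -0.347, 0.3725]
t 37.4667 tcp [ 0.5615 -0.347   0.3725] toolyaw -8.04 cam [ 0.5722 -0.2715  0.5395] [-0.039 -0.273 -0.961]
[[ 257.  149.]
 [ 367.   43.]
 [ 188.  -91.]
 [ 132. -506.]]
red
px [365.  67.] xy [ 0.6409 -0.1996] LxS 156.3 41.4 yaw -8.1
dark@.035 (psu/tray merged)
px [377. 302.] xy [ 0.6287 -0.5126] LxS 83.7 71.1 yaw 82.0
px [ 12. 261.] xy [ 0.1011 -0.3749] LxS 151.1 32.6 yaw -27.6
px [440. 223.] xy [ 0.7287 -0.4082] LxS 62.6 24.6 yaw -15.5
px [621. 239.] xy [ 0.977  -0.4762] LxS 134.9 70.8 yaw 5.7
px [548. 193.] xy [ 0.8776 -0.3933] LxS 94.2 65.3 yaw 78.8
px [261. 147.] xy [ 0.4916 -0.2733] LxS 101.5 63.5 yaw -6.9
px [586. 130.] xy [ 0.926  -0.3127] LxS 79.6 29.9 yaw -0.2
px [570.  15.] xy [ 0.9003 -0.1697] LxS 37.4 36.6 yaw 2.2
px [349.  85.] xy [ 0.6365 -0.2016] LxS 168.6 53.9 yaw -7.1
px [ 67. 146.] xy [ 0.2022 -0.1822] LxS 251.6 138.9 yaw 0.2
top blue
px [326. 252.] xy [ 0.4641 -0.0181] LxS 30.0 20.2 yaw -1.1
px [154. 205.] xy [0.5881 0.4155] LxS 38.6 30.0 yaw -80.1
top red
px [383. 183.] xy [ 0.6437 -0.1672] LxS 222.1 41.4 yaw -7.7
top dark relay@.075
px [217. 246.] xy [0.4796 0.2552] LxS 69.5 67.5 yaw 13.2
```

```bash
python3 -c "
from station import arm
print(arm.sense()['time'],arm.hand_in())"
```

```text
the job is handed in; nothing more can be done
37.5667 None
```

I moved all four items from the pile to their own trays, in the order asked and squared up, and handed the job in at 37.6 s; the final check by numbers showed the level and small carton centred to about 2 mm, but the PSU and relay carton merged with their dark trays, so those rest on the checks made just before lowering.

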